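Slide the vinegar bottle clear and switch the kettle on

TASK

The tall vinegar bottle has been left in the way of the kettle's switch. Gently push it, low on the bare glass below its label so that it slides upright and does not tip, over to the short soy sauce bottle with the red cap, and leave it close beside that bottle, no more than two fingers' breadth away and without bumping it out of its place. Then push the red toggle on the kettle base fully over towards the kettle to switch it on; lift nothing, and leave everything else where it is.

Things in the scene. Friction and masses are not known exactly. Their poses are not given: they have to be found in the camera images.
- vinegar: Tall vinegar bottle of dark brown glass, loose: 64 mm diameter up to 168 mm, then shoulder and 32 mm neck with yellow cap, 250 mm high; half full, about 0.6 kg (varies), centre of mass 90 mm up. Origin: centre of its underside. Stands 30 to 50 mm off the end of the kettle base's tongue. Pushed up to about 40 mm above the counter it slides, higher it tends to tip. To be pushed on its lowest 80 mm.
- vinegar_upper: The same bottle from the label upwards (cream paper label with two red bands from 82 to 152 mm above the underside, shoulder, neck, cap), a rigid part of the bottle. Origin on the bottle's axis 80 mm above its underside. The robot is not to touch it.
- soy: Short soy sauce bottle, nearly black glass with a red cap, no label: diameter 60 mm, 145 mm high, 0.36 kg, loose. Origin at the centre of its underside. It stands on the far side of the work, somewhere between straight ahead of the vinegar bottle and well to its right.
- kettle_base: Black power base, fixed to the counter: a disc of 160 mm diameter, 22 mm high, with a control tongue 60 mm wide, 24 mm high, running to 145 mm from the disc's centre along its own -x. Origin: centre of the disc's underside; own +x points from the switch to the kettle, z up. The toggle's pivot lies at (-118, 0, 24) mm in this frame, hinge along own y.
- toggle (a joint): Angle of the red toggle paddle on the tongue, in rad: about 0 is off (leaning 0.4 rad outwards, away from the kettle), 0.8 is fully on, against its stop (leaning 0.4 rad towards the kettle). It takes about 2 N at the tip, has no spring and stays where it is left.
- toggle_tip (a point): Middle of the toggle paddle's top edge. The paddle is 18 mm wide (along the base's y), 7 mm thick and 26 mm long from its pivot; upright, its top is 50 mm above the counter.
- kettle: Small brushed steel kettle with black lid and handle, filled, 1.3 kg, standing loose on the base's disc: body 128 mm in diameter below, 114 mm higher up, top of the lid knob 213 mm above the counter. Origin at the centre of its underside; spout to its own -y, handle (reaching 110 mm from the axis) to its own +y. Stays put.
- jar: Empty open glass jar, 76 mm diameter at the rim, 80 mm high, loose. Origin at the centre of its underside. Stays put.
- bowl: Stainless steel mixing bowl, 220 mm across the rim, 85 mm high, loose. Origin at the centre of its underside. Stays put.
- dumpling_press: Pink plastic dumpling press lying open: two round dishes of 88 mm diameter side by side along its own y with a tab at each end, 240 mm long and 18 mm high in all, loose. Origin at the middle of its underside. Stays put.
- chopstick_a: Bamboo chopstick lying along its own x, 240 mm long, 8 mm thick. Origin near its middle, on the underside. Stays put.
- chopstick_b: The second chopstick, the same, parallel to the first. Stays put.
Mind the look-alikes: they are no part of the job. Leave any purple look-alike of the vinegar alone. There is more than one size of the soy; the job needs the smaller.

How it is judged:
By the outcome, as a careful person would: the job done as asked, in the order asked, and still so for the second after the job is handed in, with the robot touching nothing.
It also fails if it takes over 67 s, if anything falls off the work surface, if the arm or the gripper's body presses on something with over 40 N, if the wrist force passes 120 N, or if a joint passes its speed limit or range.

ROBOT

A 7-joint arm with a two-finger parallel gripper is mounted at the origin on the work surface. World frame = base frame: x ahead of the robot, y to its left, z up, the work surface at z = 0. Lengths are in m, angles in rad, forces in N, time in s.
With the tool pointing down it reaches from about 0.425 to 0.875 m from the base axis. Payload 8.4 kg.
Tool frame: the origin (TCP) lies on the centre line of the jaws, within the pads' length; the fingertips stand 11 mm ahead of it and the grasp point (between the pads) lies 8 mm behind it; x points along the fingers, y is the direction in which the jaws open and shut, and the axes are right-handed (so a half turn about x gives the same grasp; the last joint's range is limited). The gripper opens to 85 mm and grips with 20 to 120 N. Pads are 22 mm wide; open, the fingers measure 114 mm over their backs; the gripper's body (76 mm by 85 mm) begins 54 mm behind the grasp point. The pads swing forward as they close: fully open they stand 13 mm farther back than shut.
Start: joints at [-1.29, 0.333, 0.04, 1.465, -0.013, 1.343, -0.059], TCP at [0.241, 0.604, 0.242] pointing down, gripper open.
Joint ranges: [-2.58, 2.58], [-0.38, 2.09], [-1.3, 1.39], [0.25, 2.4], [-1.5, 4.64], [0.08, 2.09], [-2.65, 2.65]. Speed limits (rad/s): [2.22, 2.22, 2.79, 2.79, 3.14, 3.14, 3.14].

INTERFACE

Orientations are given as a rotation vector (axis times angle).
In Python, from station import arm gives the robot as it stands.
- The arm moves only by the tool drive_tool, never from a script. Its argument "rows" is a list of rows, each a list of 5 numbers: the closure, from -1 (fully open) to 1 (shut), then the shift along the tool's x, y, z in cm, then the turn about the tool's x in rad. A call has exactly 5 rows; each row shifts and turns the commanded pose from where the row before left it, along the tool's axes as they then stand; what a row does not reach is not made up. A row lasts 1/10 s, in which the tool goes at most 50 mm and 8.59 degrees, less where a joint would pass 70% of its speed; a pose out of reach is approached as far as the arm can. A call is refused whole if a number of a shift passes 5 or a number of a turn 0.15, either way. A call with a gripper value outside its range is refused whole. The fingers move at their own pace and stop on an object; "newtons" is the grip in N (left out, the last holds). Time passes only in rows, so rows that do not move let the fingers close, or fill a call up. It gives the time, the measured TCP pose, the force and the opening at its end, in the units of the state.
- arm.observe(): the state, without advancing time (a new reading comes with each control period).
- arm.snapshot(name): name is "side" or "top"; returns the picture (384x512x3 uint8, blue, green, red); there is no depth.
- arm.camera_params(name): a dict with "mtx" (3x3 intrinsics, pixels), "R" (3x3) and "t" (3): a world point X has camera coordinates R X + t. Camera axes: x right, y down, z forward; pixel columns grow to the right and rows downward; lengths in m; the calibration is good to about 2 mm. A picture is of the moment at which its call begins. camera_params takes no time and is no camera call.
- arm.hand_in(): hands the job in, once; it reports no verdict.
The state is a dict: "time_s": time; "joints": joint angles; "joint_velocities": joint speeds; "joint_efforts": joint torques, N m; "eef_pos": TCP position; "orientation": TCP orientation; "wrist_force": force on the tool from outside, world axes, zero at the start; "torque": the same for the moment, N m; "opening": opening from 0.0 (shut) to 1.0 (fully open).
Only numpy, scipy, OpenCV 4.12 (cv2) and the standard library are available. Lean on these libraries where they do the work, as an engineer would, in place of code of your own. Each camera call takes 0.05 s, during which the arm holds its last target. There are 200 camera calls.

## Working session

There is one attempt and no reset: what is moved stays moved. The work goes in short steps, Python scripts to look and compute and a tool call to move; the robot and the scene stay as the last step left them, time stands still between calls to the robot, and variables do not carry over. Pictures are saved under pics/ and viewed, about 8 in all and at most 12, crops included, and the job is handed in when it is done.

Besides the shell and the picture viewer there is one more tool, called after "Request:" as a command line: name --pt "numbers of a row" for each row, then --argument value for the rest. drive_tool: Moves the arm, as the interface text tells. Its arguments: {"type":"object","properties":{"rows":{"type":"array","items":{"type":"array","items":{"type":"number"}}},"newtons":{"type":"number"}},"required":["rows"]}

```bash
ls; mkdir -p pics
python3 - <<'E'
from station import arm
import cv2
for n in("side","top"):
    cv2.imwrite(f"pics/{n}0.png",arm.snapshot(n)); p=arm.camera_params(n); print(n,p)
print(arm.observe())
E
```

```text
pics
side {'mtx': array([[384.24675379,   0.        , 255.47881649],
       [  0.        , 384.24675379, 185.16872145],
       [  0.        ,   0.        ,   1.        ]]), 'R': array([[ 0.77960156, -0.62595142,  0.02015518],
       [-0.43321811, -0.56224048, -0.70442013],
       [ 0.45226483,  0.54043544, -0.70949704]]), 't': array([-0.49567228,  0.26320358,  0.93922822])}
top {'mtx': array([[496.20575082,   0.        , 263.76590072],
       [  0.        , 496.20575082, 181.49131501],
       [  0.        ,   0.        ,   1.        ]]), 'R': array([[-0.01365468, -0.99988997,  0.00579585],
       [-0.98760553,  0.01258005, -0.15645143],
       [ 0.1563613 , -0.00786031, -0.98766865]]), 't': array([-0.05446037,  0.58116941,  1.38682547])}
{'time_s': 0.1, 'joints': array([-1.29019578,  0.33382454,  0.03985398,  1.46616012, -0.01339891,
        1.34332053, -0.05850396]), 'joint_velocities': array([ 2.37382222e-03, -1.20062005e-03,  5.51544755e-05, -4.51886501e-03,
        3.08652197e-04,  4.13948837e-04,  9.70529945e-04]), 'joint_efforts': array([ 3.83476261e-03, -6.60006595e+01,  1.37057584e+00, -4.06471324e+01,
        1.72469899e-02,  9.00410058e-03,  2.73092354e-05]), 'eef_pos': array([0.24084323, 0.60330983, 0.2415312 ]), 'orientation': array([ 0.29684544,  1.55036412, -0.29911098]), 'wrist_force': array([-0.38859457,  0.51620993, -0.77724403]), 'torque': array([ 0.01528911,  0.01303002, -0.00891755]), 'opening': 0.9965992524635164}
```

View pics/side0.png

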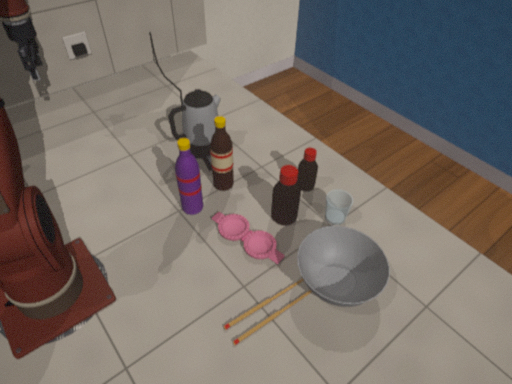

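View pics/top0.png

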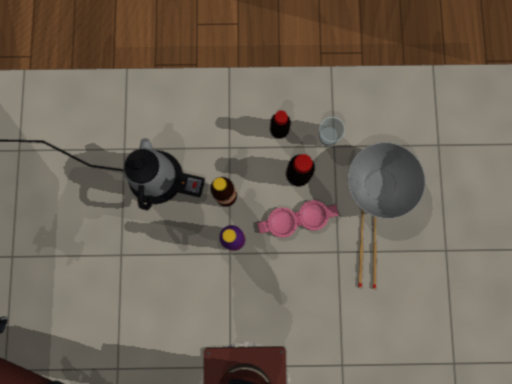

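Side view: the brown bottle with the cream label is at (222,155) and its purple look-alike at (189,180). Of the red-capped soy bottles, the large one is at (286,197) and the small one at (307,172). The target is the small one, which is at (280,125) in the top view. The vinegar is at (224,190) in the top view and the toggle at about (194,185).

```bash
cat > h.py <<'E'
import cv2,numpy as np
from station import arm
def ray(n,uv,z):
    p=arm.camera_params(n);R,t=p["R"],p["t"]
    d=R.T@np.linalg.solve(p["mtx"],[uv[0],uv[1],1]);c=-R.T@t
    return c+d*(z-c[2])/d[2]
def proj(n,X):
    p=arm.camera_params(n);q=p["mtx"]@(p["R"]@np.array(X)+p["t"]);return q[:2]/q[2]
def blobs(im,lo,hi,amin=8):
    h=cv2.cvtColor(im,cv2.COLOR_BGR2HSV);m=cv2.inRange(h,lo,hi)
    if lo[0]==0: m|=cv2.inRange(h,(173,lo[1],lo[2]),(180,255,255))
    _,_,s,c=cv2.connectedComponentsWithStats(m)
    return [(s[i].tolist(),c[i]) for i in range(1,len(s)) if s[i][4]>=amin]
E
python3 - <<'E'
from h import *
for n in("side","top"):
    im=cv2.imread(f"pics/{n}0.png")
    for nm,lo,hi,zs in(("yel",(20,140,90),(35,255,255),(.24,)),("red",(0,170,90),(6,255,255),(.135,.05,.19))):
        for s,c in blobs(im,lo,hi):
            print(n,nm,s,c.round(1),[ray(n,c,z).round(3)[:2] for z in zs])
a=cv2.imread("pics/side0.png")[70:250,140:360];b=cv2.imread("pics/top0.png")[90:260,110:350]
a=cv2.resize(a,None,fx=2.2,fy=2.2,interpolation=3);b=cv2.resize(b,None,fx=1.2*1.0,fy=1.2,interpolation=3)
b=cv2.resize(cv2.imread("pics/top0.png")[140:220,115:255],None,fx=2.2,fy=2.2,interpolation=3)
H=max(a.shape[0],b.shape[0]);f=lambda x:cv2.copyMakeBorder(x,0,H-x.shape[0],0,0,0)
cv2.imwrite("pics/crop.png",np.hstack([f(a),f(b)]))
E
```

```text
side yel [214, 116, 11, 13, 114] [219.5 121.9] [array([0.546, 0.053])]
side yel [177, 137, 13, 14, 140] [183.2 143.3] [array([0.42 , 0.033])]
side red [305, 148, 11, 14, 110] [310.1 154.2] [array([ 0.744, -0.114]), array([ 0.823, -0.049]), array([ 0.694, -0.156])]
side red [215, 154, 16, 4, 22] [222.5 156.2] [array([0.537, 0.033]), array([0.591, 0.115]), array([ 0.502, -0.02 ])]
side red [281, 165, 17, 21, 276] [288.8 174.8] [array([ 0.637, -0.141]), array([ 0.702, -0.079]), array([ 0.594, -0.181])]
side red [214, 166, 18, 5, 27] [223.1 168.9] [array([ 0.508, -0.012]), array([0.558, 0.065]), array([ 0.475, -0.062])]
side red [180, 175, 19, 8, 45] [189.3 179.7] [array([0.411, 0.009]), array([0.45 , 0.088]), array([ 0.386, -0.043])]
side red [183, 189, 17, 7, 34] [191.4 192.7] [array([ 0.389, -0.036]), array([0.426, 0.038]), array([ 0.366, -0.084])]
side red [225, 324, 4, 4, 12] [226.7 325.7] [array([ 0.252, -0.383]), array([ 0.273, -0.35 ]), array([ 0.239, -0.405])]
side red [234, 339, 5, 5, 13] [236.1 341.2] [array([ 0.248, -0.419]), array([ 0.269, -0.39 ]), array([ 0.235, -0.438])]
top yel [213, 178, 14, 13, 140] [219.5 183.6] [array([0.546, 0.05 ])]
top yel [223, 229, 13, 13, 130] [228.8 235.3] [array([0.417, 0.027])]
top red [275, 111, 13, 12, 115] [281.  116.6] [array([ 0.747, -0.111]), array([ 0.772, -0.115]), array([ 0.731, -0.109])]
top red [295, 155, 17, 16, 221] [303.1 162.4] [array([ 0.617, -0.169]), array([ 0.634, -0.177]), array([ 0.607, -0.164])]
top red [359, 283, 2, 4, 8] [359.5 284.5] [array([ 0.29 , -0.309]), array([ 0.285, -0.325]), array([ 0.292, -0.298])]
```

View pics/crop.png

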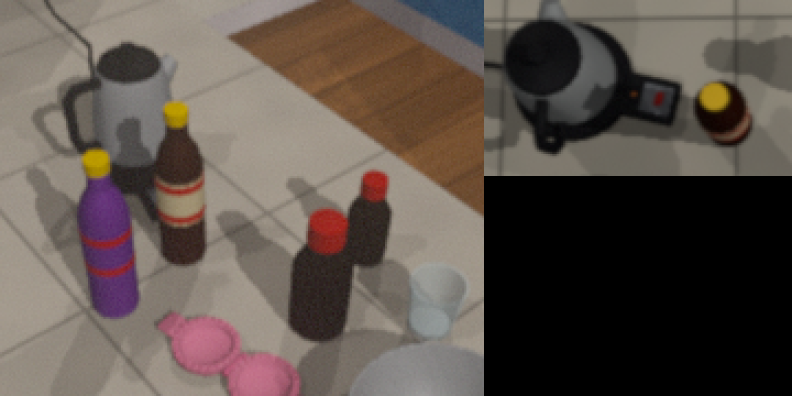

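Confirmed in the crop: brown glass with a cream label is the vinegar, and the smaller red-capped bottle behind is the soy. Next I'll measure the tongue and toggle and work out the approach geometry.

Run:
```python
from h import *
from scipy.spatial.transform import Rotation as Ro
im=cv2.imread("pics/top0.png")
h=cv2.cvtColor(im,cv2.COLOR_BGR2HSV)
sub=im[165:205,172:212]; 
m=((h[...,0]<12)|(h[...,0]>168))&(h[...,1]>90)&(h[...,2]>50); m[:, :180]=0;m[:,208:]=0;m[:170]=0;m[200:]=0
ys,xs=np.nonzero(m);print("toggle px",len(xs),xs.mean(),ys.mean(),ray("top",(xs.mean(),ys.mean()),.042).round(4))
d=(h[...,2]<48).astype(np.uint8)
d[:,:110]=0;d[:,213:]=0;d[:130]=0;d[225:]=0
big=cv2.resize(im[140:215,115:240],None,fx=5,fy=5,interpolation=3)
mm=cv2.resize(d[140:215,115:240]*255,None,fx=5,fy=5,interpolation=0)
e=cv2.findContours(mm,0,1)[0]; cv2.drawContours(big,e,-1,(0,255,0),1)
big=cv2.convertScaleAbs(big,alpha=1.5)
cv2.imwrite("pics/base.png",big)
o=arm.observe();R=Ro.from_rotvec(o["orientation"]).as_matrix();print(R.round(3))
v=np.array([.546,.0515]);s=np.array([.746,-.1125]);u=(s-v)/np.hypot(*(s-v));print(u,np.hypot(*(s-v)))
```

```text
toggle px 27 193.55555555555554 184.40740740740742 [0.5751 0.1409 0.042 ]
[[-0.     0.371  0.929]
 [-0.001  0.929 -0.371]
 [-1.    -0.001  0.   ]]
[ 0.77326779 -0.63407959] 0.25864261056523535
```

View pics/base.png

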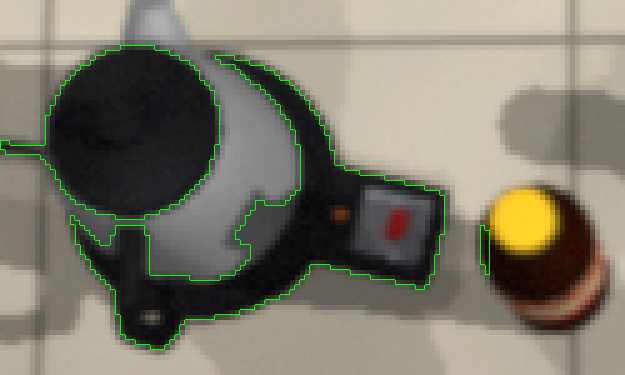

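The tongue's far corners are at picture (204,178) and (201,198), and its axis points at world (0.21, 0.98), towards the kettle. The toggle is at (0.575, 0.141). The plan is to push with one open finger's back, held low, along (0.773, -0.634). First I raise the tool and travel to the start point behind the bottle.

Request:
drive_tool --pt "-1 -1.4 0 0 0" --pt "-1 -1.4 0 0 0" --pt "-1 -1.4 0 0 0" --pt "-1 -1.4 0 0 0" --pt "-1 -1.4 0 0 0"

```text
time_s: 0.6
eef_pos: [0.241, 0.6038, 0.3141]
orientation: [0.299, 1.55, -0.297]
wrist_force: [-0.2, 0.5, -0.5]
opening: 0.997
```

Request:
drive_tool --pt "-1 0 -2.4 2.5 0" --pt "-1 0 -2.4 2.5 0" --pt "-1 0 -2.4 2.5 0" --pt "-1 0 -2.4 2.5 0" --pt "-1 0 -2.4 2.5 0"

```text
time_s: 1.1
eef_pos: [0.3131, 0.4446, 0.3133]
orientation: [0.299, 1.55, -0.297]
wrist_force: [0.3, -1.1, 0.1]
opening: 1.002
```

Request:
drive_tool --pt "-1 0 -2.4 2.5 0" --pt "-1 0 -2.4 2.5 0" --pt "-1 0 -2.4 2.5 0" --pt "-1 0 -2.4 2.5 0" --pt "-1 0 -2.4 2.5 0"

```text
time_s: 1.6
eef_pos: [0.3847, 0.2867, 0.3134]
orientation: [0.299, 1.55, -0.297]
wrist_force: [1.6, 0.8, 1.1]
opening: 0.999
```

Request:
drive_tool --pt "-1 0 -2.4 2.5 0" --pt "-1 0 -2.4 2.5 0" --pt "-1 0 -2.4 2.5 0" --pt "-1 0 -2.4 2.5 0" --pt "-1 0 -2.4 2.5 0"

```text
time_s: 2.1
eef_pos: [0.4563, 0.1289, 0.3134]
orientation: [0.299, 1.55, -0.297]
wrist_force: [0.3, 0.7, 0.6]
opening: 0.997
```

Request:
drive_tool --pt "-1 0 0 0 0.14" --pt "-1 0 0 0 0.14" --pt "-1 0 0 0 0.14" --pt "-1 0 0 0 0.14" --pt "-1 0 0 0 0.14"

```text
time_s: 2.6
eef_pos: [0.4559, 0.1302, 0.3133]
orientation: [0.846, 1.4, -0.844]
wrist_force: [-0.1, -0.2, -0.9]
opening: 1.006
```

Request:
drive_tool --pt "-1 0 0 0 0.14" --pt "-1 0 0 0 0.14" --pt "-1 0 0 0 0.14" --pt "-1 0 0 0 0.14" --pt "-1 0 0 0 0.14"

```text
time_s: 3.1
eef_pos: [0.4559, 0.1303, 0.3133]
orientation: [1.366, 1.1, -1.365]
wrist_force: [0.3, 0.5, -0.4]
opening: 1.003
```

Request:
drive_tool --pt "-1 0 0 0 0.14" --pt "-1 0 0 0 0.14" --pt "-1 0 0 0 0.14" --pt "-1 0 0 0 0.06" --pt "-1 0 0 0 0"

```text
time_s: 3.6
eef_pos: [0.4559, 0.1302, 0.3132]
orientation: [1.697, 0.8, -1.696]
wrist_force: [0.3, -0.3, -0.2]
opening: 0.998
```

Run:
```python
from h import *
from scipy.spatial.transform import Rotation as Ro
a=arm.snapshot("side");b=arm.snapshot("top")
cv2.imwrite("pics/c1.png",np.hstack([cv2.resize(a[20:300,60:360],None,fx=1.33,fy=1.33),cv2.resize(b[100:380,110:410],None,fx=1.33,fy=1.33)]))
print(Ro.from_rotvec(arm.observe()["orientation"]).as_matrix().round(3), arm.observe()["joints"].round(2))
e=[ray("top",p,.024) for p in((204.2,177.6),(200.6,197.6))];m=(e[0]+e[1])/2
print("tongue end",m.round(4), "width",np.linalg.norm(e[0]-e[1]))
L=[ray("top",p,.024) for p in((182.4,172.8),(177.4,192.8))]
ax=(L[0]-e[0])/np.linalg.norm(L[0]-e[0])+(L[1]-e[1])/np.linalg.norm(L[1]-e[1]);ax/=np.linalg.norm(ax);print(ax, "pivot",m+.027*ax)
```

```text
[[ 0.     0.773 -0.634]
 [ 0.    -0.634 -0.773]
 [-1.     0.    -0.001]] [-0.75 -0.08  0.36  1.78  0.03  1.44 -1.08]
tongue end [0.5682 0.1174 0.024 ] width 0.05984642687086083
[0.22278551 0.97486749 0.        ] pivot [0.57417865 0.14368833 0.024     ]
```

View pics/c1.png

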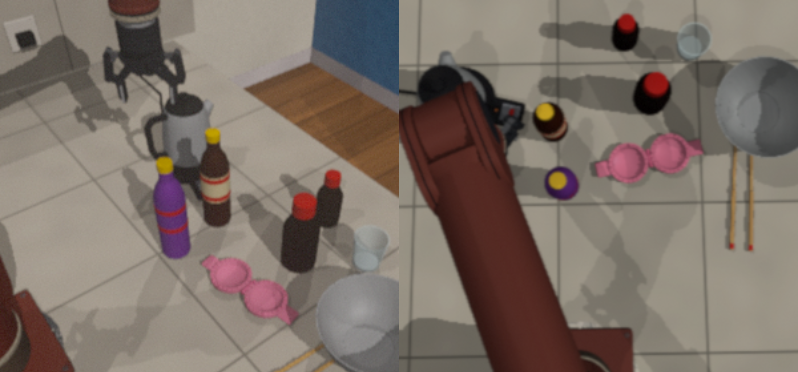

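Left: the gripper hangs behind the kettle and vinegar and clears everything. Its knuckles look wider than its fingertips, so I'll zoom in before choosing the contact surface.

Run:
```python
from h import *
a=arm.snapshot("side")
p=np.array([.456,.130,.313]);u=np.array([.773,-.634,0])
k=6;x0,y0=125,20
c=cv2.resize(a[20:110,125:225],None,fx=k,fy=k,interpolation=3);c=cv2.convertScaleAbs(c,alpha=1.4,beta=20)
for s in(-.057,0,.057):
  for i,dz in enumerate((-.011,0,.008,.03,.062)):
    q=((proj("side",p+s*u+[0,0,dz])-[x0,y0]+.5)*k).astype(int);cv2.circle(c,tuple(int(t) for t in q),3,[(0,0,255),(0,255,0),(255,0,0),(0,255,255),(255,0,255)][i],-1)
cv2.imwrite("pics/g.png",c)
```

```text
(no output)
```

View pics/g.png

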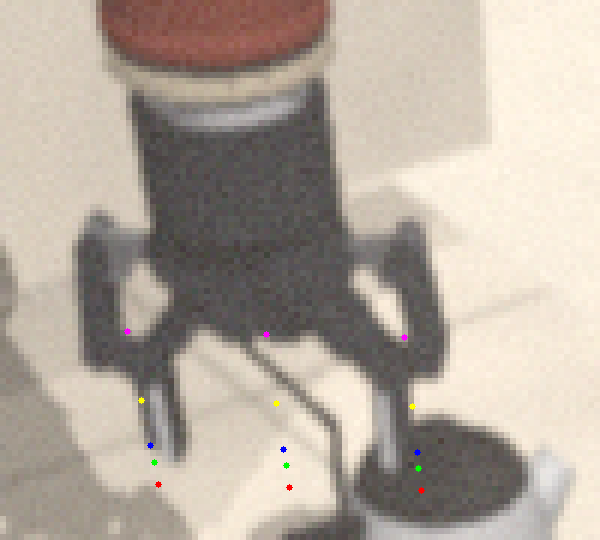

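The open gripper's knuckle bulges reach about ±73 mm in tool y. Their lower end is about 50 mm above the tips, and they recede above that. First contact will therefore be at the bottom of the knuckle, about 50–55 mm up, with the tips right above the counter. That is below the label but above 40 mm, so I'll push in small steps and check the bottle's tilt by camera. I back off 8 mm and descend.

Request:
drive_tool --pt "-1 2 -0.8 0 0" --pt "-1 3 0 0 0" --pt "-1 3 0 0 0" --pt "-1 3 0 0 0" --pt "-1 3 0 0 0"

```text
time_s: 4.25
eef_pos: [0.4496, 0.1354, 0.1715]
orientation: [1.695, 0.802, -1.694]
wrist_force: [-0.2, 0.9, 0.0]
opening: 1.002
```

Request:
drive_tool --pt "-1 3 0 0 0" --pt "-1 3 0 0 0" --pt "-1 3 0 0 0" --pt "-1 3 0 0 0" --pt "-1 2 0 0 0"

```text
time_s: 4.75
eef_pos: [0.4489, 0.1351, 0.0306]
orientation: [1.693, 0.801, -1.696]
wrist_force: [0.1, -0.1, 0.4]
opening: 1.0
```

Request:
drive_tool --pt "-1 1 0 0 0" --pt "-1 0.5 0 0 0" --pt "-1 0.3 0 0 0" --pt "-1 0.2 0 0 0" --pt "-1 0 0 0 0"

```text
time_s: 5.25
eef_pos: [0.45, 0.1356, 0.0128]
orientation: [1.697, 0.801, -1.695]
wrist_force: [0.5, -0.5, -0.8]
opening: 1.0
```

Run:
```python
from h import *
a=arm.snapshot("side")
c=cv2.resize(a[70:230,110:260],None,fx=5,fy=5,interpolation=3)[:600,:];c=cv2.convertScaleAbs(cv2.resize(a[90:210,110:260],None,fx=5,fy=5,interpolation=3),alpha=1.4,beta=20)
cv2.imwrite("pics/g2.png",c);print(arm.observe()["eef_pos"])
```

```text
[0.44998503 0.13557751 0.01289835]
```

View pics/g2.png

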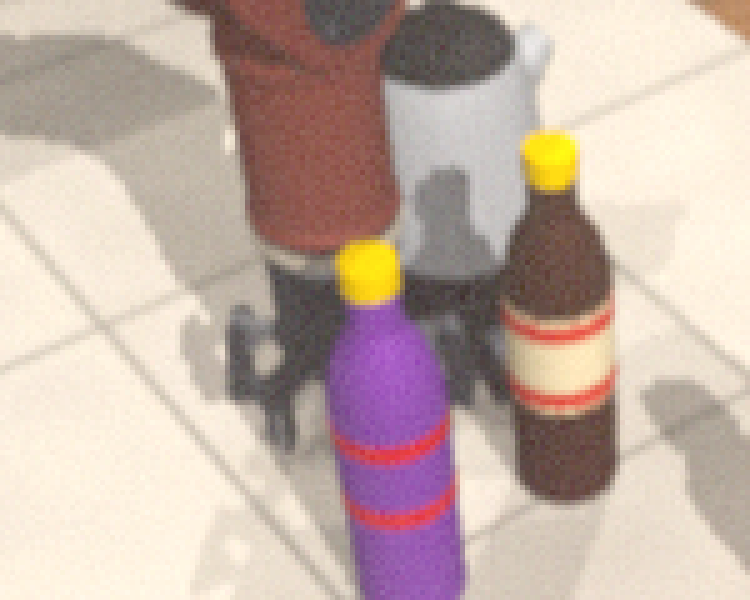

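The gripper is down and clear, with the purple bottle in front and not touching. I lower the last millimetres while watching the force.

Request:
drive_tool --pt "-1 0.3 0 0 0" --pt "-1 0.2 0 0 0" --pt "-1 0.2 0 0 0" --pt "-1 0 0 0 0" --pt "-1 0 0 0 0"

```text
time_s: 5.8
eef_pos: [0.4496, 0.1353, 0.0052]
orientation: [1.696, 0.8, -1.696]
wrist_force: [0.7, -0.8, -0.0]
opening: 1.0
```

Request:
drive_tool --pt "-1 0.1 0 0 0" --pt "-1 0.1 0 0 0" --pt "-1 0 0 0 0" --pt "-1 0 0 0 0" --pt "-1 0 0 0 0"

```text
time_s: 6.3
eef_pos: [0.4496, 0.1354, 0.0034]
orientation: [1.696, 0.8, -1.696]
wrist_force: [-0.9, 0.1, -0.7]
opening: 1.0
```

Request:
drive_tool --pt "-1 0.1 0.4 0 0" --pt "-1 0.1 0.4 0 0" --pt "-1 0 0.4 0 0" --pt "-1 0 0.2 0 0" --pt "-1 0 0 0 0"

```text
time_s: 6.8
eef_pos: [0.4607, 0.1261, 0.0013]
orientation: [1.696, 0.8, -1.696]
wrist_force: [-0.7, 0.0, 0.1]
opening: 0.997
```

Request:
drive_tool --pt "-1 0 0.2 0 0" --pt "-1 0 0.2 0 0" --pt "-1 0 0.2 0 0" --pt "-1 0 0.2 0 0" --pt "-1 0 0.2 0 0"

```text
time_s: 7.3
eef_pos: [0.4675, 0.1206, 0.0012]
orientation: [1.695, 0.802, -1.697]
wrist_force: [-6.2, 3.7, 3.9]
opening: 0.998
```

```bash
cat > v.py <<'E'
from h import *
import sys
def yel(n,im,guess):
    b=[c for s,c in blobs(im,(20,140,90),(35,255,255),30)]
    return min(b,key=lambda c:np.hypot(*(c-guess)))
def tri(a,b):
    # two-view triangulation
    P=[arm.camera_params(n) for n in("side","top")]
    M=[p["mtx"]@np.c_[p["R"],p["t"]] for p in P]
    X=cv2.triangulatePoints(M[0],M[1],np.array(a).reshape(2,1),np.array(b).reshape(2,1));return (X[:3]/X[3]).ravel()
def chk(name,view=False):
    a=arm.snapshot("side");b=arm.snapshot("top");cv2.imwrite(f"pics/{name}_s.png",a);cv2.imwrite(f"pics/{name}_t.png",b)
    for n,im in(("side",a),("top",b)):
        print(n,"yellow",[(c.round(1),ray(n,c,.24).round(4)[:2]) for s,c in blobs(im,(20,140,90),(35,255,255),30)],
              "red",[(s[4],c.round(1),ray(n,c,.135).round(4)[:2]) for s,c in blobs(im,(0,170,90),(6,255,255),60)])
    print(arm.observe()["eef_pos"].round(4),arm.observe()["wrist_force"].round(1))
    return a,b
E
python3 -c "
from v import *
chk('p1')"
```

```text
side yellow [(array([221.4, 121.6]), array([0.5511, 0.0503])), (array([183.1, 143.8]), array([0.4192, 0.0314]))] red [(114, array([309.9, 154.2]), array([ 0.744 , -0.1142])), (274, array([288.9, 174.9]), array([ 0.6365, -0.1412]))]
top yellow [(array([221.2, 181.3]), array([0.5516, 0.0455])), (array([228.6, 235.4]), array([0.4172, 0.0274]))] red [(119, array([280.9, 116.8]), array([ 0.7466, -0.1114])), (232, array([303.1, 162.6]), array([ 0.6171, -0.1691]))]
[0.4678 0.1202 0.0012] [-2.3  1.6 -0.5]
```

```bash
cat >> v.py <<'E'
def tilt(f):
    # centre column of cap, red bands, and of the bare glass rows near the foot, in the side view; foot row
    im=cv2.imread(f) if isinstance(f,str) else f
    cap=yel("side",im,np.array([221,121]) if not hasattr(tilt,"g") else tilt.g); tilt.g=cap
    bands=[c.round(1) for s,c in blobs(im,(0,150,80),(8,255,255),8) if abs(c[0]-cap[0])<14 and 20<c[1]-cap[1]<60]
    h=cv2.cvtColor(im,cv2.COLOR_BGR2HSV); out=[]
    x0=int(cap[0]);m=(h[...,2]<75)
    for r in range(int(cap[1])+52,int(cap[1])+75,3):
        x=np.nonzero(m[r,x0-16:x0+22])[0]
        if len(x): out.append((r,x0-16+x.min(),x0-16+x.max(),len(x)))
    print("cap",cap.round(1),"bands",bands,"glass",out)
E
python3 -c "
from v import *
tilt('pics/side0.png');tilt('pics/p1_s.png')"
```

```text
cap [219.5 121.9] bands [array([221.1, 155.8]), array([222.3, 168.8])] glass [(173, np.int64(212), np.int64(232), 14), (176, np.int64(213), np.int64(232), 20), (179, np.int64(213), np.int64(232), 20), (182, np.int64(213), np.int64(232), 20), (185, np.int64(214), np.int64(231), 18), (188, np.int64(216), np.int64(228), 13)]
cap [221.4 121.6] bands [array([222.4, 155.6]), array([223.2, 168.8])] glass [(173, np.int64(205), np.int64(232), 22), (176, np.int64(205), np.int64(232), 23), (179, np.int64(206), np.int64(232), 21), (182, np.int64(213), np.int64(232), 20), (185, np.int64(214), np.int64(231), 18), (188, np.int64(217), np.int64(228), 12)]
```

The foot has not moved and the cap has moved about 2 px, so the bottle is starting to tip and contact is too high. I'll look at where the contact is before backing off.

Request:
drive_tool --pt "-1 0 -0.2 0 0" --pt "-1 0 -0.3 0 0" --pt "-1 0 -0.4 0 0" --pt "-1 0 -0.4 0 0" --pt "-1 0 0 0 0"

```text
time_s: 7.9
eef_pos: [0.4576, 0.1288, 0.0013]
orientation: [1.695, 0.801, -1.696]
wrist_force: [0.1, 0.5, -0.0]
opening: 1.002
```

Run:
```python
from v import *
im=cv2.imread("pics/p1_s.png");k=8;x0,y0=165,120
c=cv2.convertScaleAbs(cv2.resize(im[120:195,165:245],None,fx=k,fy=k,interpolation=3),alpha=2.2,beta=20)
p=np.array([.4678,.1202,.0]);u=np.array([.773,-.634,0])
for z in range(0,121,10):
    q=((proj("side",p+.073*u+[0,0,z/1000])-[x0,y0]+.5)*k).astype(int);cv2.circle(c,tuple(int(t) for t in q),3,(0,255,0) if z%50 else (0,0,255),-1)
cv2.imwrite("pics/g3.png",c)
tilt('pics/side0.png');tilt(arm.snapshot("side"))
```

```text
cap [219.5 121.9] bands [array([221.1, 155.8]), array([222.3, 168.8])] glass [(173, np.int64(212), np.int64(232), 14), (176, np.int64(213), np.int64(232), 20), (179, np.int64(213), np.int64(232), 20), (182, np.int64(213), np.int64(232), 20), (185, np.int64(214), np.int64(231), 18), (188, np.int64(216), np.int64(228), 13)]
cap [219.8 121.6] bands [array([221.5, 155.7]), array([222.4, 168.8])] glass [(173, np.int64(203), np.int64(232), 20), (176, np.int64(213), np.int64(232), 20), (179, np.int64(213), np.int64(232), 20), (182, np.int64(213), np.int64(232), 20), (185, np.int64(214), np.int64(231), 18), (188, np.int64(217), np.int64(228), 12)]
```

View pics/g3.png

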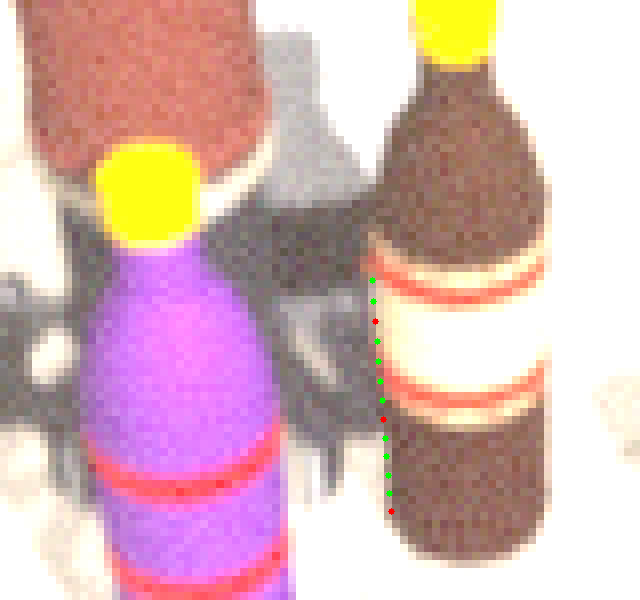

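The bottle is back upright and in place. With the jaws open, the coupler links stick out at 50–105 mm height, so the y side is too high for pushing. Pushing sideways with one open finger (along tool z) may work if the couplers are thinner than the finger. I'll raise, turn 90° and look at that profile.

Request:
drive_tool --pt "-1 -2 -1 0 0" --pt "-1 -4.5 0 0 0" --pt "-1 -4.5 0 0 0" --pt "-1 -4.5 0 0 0" --pt "-1 -4.5 0 0 0"

```text
time_s: 8.45
eef_pos: [0.4502, 0.1344, 0.2034]
orientation: [1.697, 0.8, -1.696]
wrist_force: [1.6, 0.3, -0.3]
opening: 1.0
```

Request:
drive_tool --pt "-1 -4.5 0 0 0" --pt "-1 -4.5 0 0 0" --pt "-1 -2 0 0 -0.14" --pt "-1 0 0 0 -0.14" --pt "-1 0 0 0 -0.14"

```text
time_s: 8.95
eef_pos: [0.4508, 0.1347, 0.3123]
orientation: [1.402, 1.073, -1.399]
wrist_force: [-0.6, 0.0, 0.5]
opening: 0.997
```

Request:
drive_tool --pt "-1 0 0 0 -0.14" --pt "-1 0 0 0 -0.14" --pt "-1 0 0 0 -0.14" --pt "-1 0 0 0 -0.14" --pt "-1 0 0 0 -0.14"

```text
time_s: 9.45
eef_pos: [0.4504, 0.1345, 0.3113]
orientation: [0.882, 1.385, -0.882]
wrist_force: [-0.5, 0.9, 0.1]
opening: 1.0
```

Request:
drive_tool --pt "-1 0 0 0 -0.14" --pt "-1 0 0 0 -0.14" --pt "-1 0 0 0 -0.14" --pt "-1 0 0 0 -0.03" --pt "-1 0 0 0 0"

```text
time_s: 9.95
eef_pos: [0.4504, 0.1346, 0.3113]
orientation: [0.542, 1.502, -0.542]
wrist_force: [0.0, -0.2, 0.1]
opening: 0.997
```

Run:
```python
from v import *
im=arm.snapshot("side");p=arm.observe()["eef_pos"];k=7
u=np.array([.773,-.634,0]);w=np.array([.634,.773,0]);c0=proj("side",p);x0,y0=int(c0[0])-45,int(c0[1])-65
c=cv2.convertScaleAbs(cv2.resize(im[max(y0,0):y0+85,x0:x0+90],None,fx=k,fy=k,interpolation=3),alpha=1.6,beta=20);y0=max(y0,0)
for yy,col in((-.048,(0,0,255)),(.048,(255,0,0)),(0,(0,255,0))):
  for dz in(0,.03,.055,.1):
    for s in ((-.011,.011) if yy else (-.038,.038)):
      q=((proj("side",p+s*u+yy*w+[0,0,dz])-[x0,y0]+.5)*k).astype(int);cv2.circle(c,tuple(int(t) for t in q),3,col,-1)
cv2.imwrite("pics/g4.png",c);print(p,x0,y0,c.shape)
```

```text
[0.45036484 0.13469665 0.3113204 ] 124 32 (595, 630, 3)
```

View pics/g4.png

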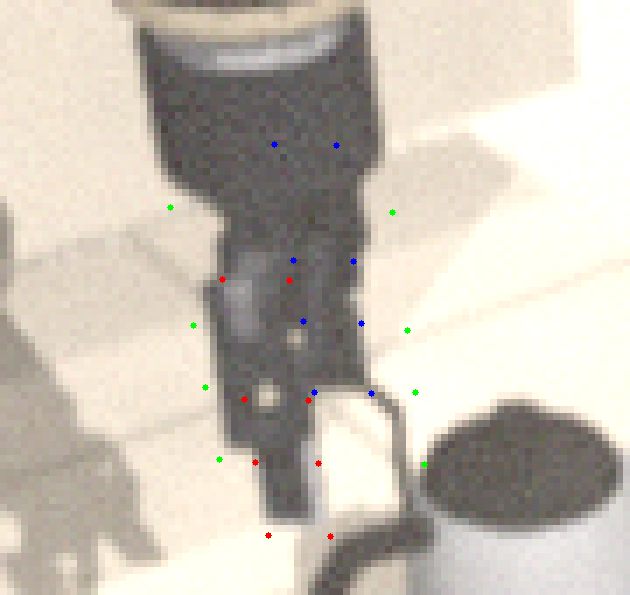

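Profile view: the couplers are ±14 mm in z against about ±11 mm for the finger, and the body is ±38 mm higher up, so sideways contact is no better. The same picture puts the coupler's lower end only about 40 mm above the fingertip, and the tip about 7 mm above the TCP when open. Last time I was roughly 6 mm higher than necessary. I'll turn back and go down until the tips nearly touch the counter, which gives contact at about 40 mm.

Request:
drive_tool --pt "-1 0 0 0 0.14" --pt "-1 0 0 0 0.14" --pt "-1 0 0 0 0.14" --pt "-1 0 0 0 0.14" --pt "-1 0 0 0 0.14"

```text
time_s: 10.5
eef_pos: [0.4504, 0.1347, 0.3113]
orientation: [1.082, 1.286, -1.082]
wrist_force: [0.6, 0.7, 1.3]
opening: 0.998
```

Request:
drive_tool --pt "-1 0 0 0 0.14" --pt "-1 0 0 0 0.14" --pt "-1 0 0 0 0.14" --pt "-1 0 0 0 0.14" --pt "-1 0 0 0 0.14"

```text
time_s: 11.0
eef_pos: [0.4504, 0.1347, 0.3113]
orientation: [1.587, 0.911, -1.587]
wrist_force: [-0.3, 0.1, -0.5]
opening: 1.0
```

Request:
drive_tool --pt "-1 3 0 0 0.14" --pt "-1 4 0 0 0.03" --pt "-1 4 0 0 0" --pt "-1 4 0 0 0" --pt "-1 4 0 0 0"

```text
time_s: 11.5
eef_pos: [0.4503, 0.1346, 0.12]
orientation: [1.699, 0.798, -1.698]
wrist_force: [0.4, 0.1, -0.6]
opening: 0.998
```

Request:
drive_tool --pt "-1 4 0 0 0" --pt "-1 3 0 0 0" --pt "-1 2.5 0 0 0" --pt "-1 1.5 0 0 0" --pt "-1 0.6 0 0 0"

```text
time_s: 12.0
eef_pos: [0.4495, 0.1342, 0.0038]
orientation: [1.695, 0.798, -1.7]
wrist_force: [-0.4, 0.2, 0.4]
opening: 1.003
```

Request:
drive_tool --pt "-1 0.2 0 0 0" --pt "-1 0.1 0 0 0" --pt "-1 0 0 0 0" --pt "-1 0 0 0 0" --pt "-1 0 0 0 0"

```text
time_s: 12.5
eef_pos: [0.4507, 0.1349, 0.0028]
orientation: [1.697, 0.8, -1.695]
wrist_force: [0.1, -0.5, 0.2]
opening: 0.997
```

Request:
drive_tool --pt "-1 0.2 0 0 0" --pt "-1 0.1 0 0 0" --pt "-1 0 0 0 0" --pt "-1 0 0 0 0" --pt "-1 0 0 0 0"

```text
time_s: 13.0
eef_pos: [0.4504, 0.1347, -0.0007]
orientation: [1.696, 0.8, -1.696]
wrist_force: [-0.7, -0.5, 0.7]
opening: 0.999
```

Request:
drive_tool --pt "-1 0.1 0 0 0" --pt "-1 0.1 0 0 0" --pt "-1 0 0 0 0" --pt "-1 0 0 0 0" --pt "-1 0 0 0 0"

```text
time_s: 13.5
eef_pos: [0.4505, 0.1348, -0.0021]
orientation: [1.696, 0.801, -1.696]
wrist_force: [-4.7, -1.4, 11.9]
opening: 0.999
```

Request:
drive_tool --pt "-1 -0.15 0 0 0" --pt "-1 0 0.5 0 0" --pt "-1 0 0.5 0 0" --pt "-1 0 0.5 0 0" --pt "-1 0 0 0 0"

```text
time_s: 14.0
eef_pos: [0.4626, 0.1244, -0.0012]
orientation: [1.697, 0.799, -1.697]
wrist_force: [0.2, 0.2, -0.7]
opening: 1.003
```

Request:
drive_tool --pt "-1 0 0.3 0 0" --pt "-1 0 0.3 0 0" --pt "-1 0 0.3 0 0" --pt "-1 0 0 0 0" --pt "-1 0 0 0 0"

```text
time_s: 14.5
eef_pos: [0.4685, 0.1196, -0.0014]
orientation: [1.695, 0.801, -1.697]
wrist_force: [-1.3, 1.7, -0.5]
opening: 0.999
```

```bash
python3 -c "
from v import *
tilt('pics/side0.png');tilt(arm.snapshot('side'));print(arm.observe()['wrist_force'].round(1),arm.observe()['eef_pos'].round(4))"
```

```text
cap [219.5 121.9] bands [array([221.1, 155.8]), array([222.3, 168.8])] glass [(173, np.int64(212), np.int64(232), 14), (176, np.int64(213), np.int64(232), 20), (179, np.int64(213), np.int64(232), 20), (182, np.int64(213), np.int64(232), 20), (185, np.int64(214), np.int64(231), 18), (188, np.int64(216), np.int64(228), 13)]
cap [221.9 121.7] bands [array([222.1, 155.5]), array([222.5, 168.6])] glass [(173, np.int64(205), np.int64(232), 21), (176, np.int64(205), np.int64(232), 22), (179, np.int64(206), np.int64(233), 22), (182, np.int64(214), np.int64(232), 19), (185, np.int64(215), np.int64(232), 18), (188, np.int64(218), np.int64(229), 12)]
[-1.8  2.2 -0.4] [ 0.4686  0.1195 -0.0014]
```

The foot has moved under 1 px and the cap 2.4 px, so it is still near the limit between tipping and sliding. I'll test an oblique rubbing push, which spins the bottle and lowers the base friction, in a very small step.

Request:
drive_tool --pt "-1 0 0.1 0.2 0" --pt "-1 0 0.1 0.3 0" --pt "-1 0 0.1 0.3 0" --pt "-1 0 0 0 0" --pt "-1 0 0 0 0"

```text
time_s: 15.05
eef_pos: [0.466, 0.1112, -0.0012]
orientation: [1.696, 0.8, -1.696]
wrist_force: [-3.2, 2.2, 1.0]
opening: 1.0
```

```bash
python3 -c "
from v import *
tilt(cv2.imread('pics/p1_s.png'));a=arm.snapshot('side');cv2.imwrite('pics/p3_s.png',a);tilt(a);print(arm.observe()['wrist_force'].round(1),arm.observe()['eef_pos'].round(4),arm.observe()['torque'])"
```

```text
cap [221.4 121.6] bands [array([222.4, 155.6]), array([223.2, 168.8])] glass [(173, np.int64(205), np.int64(232), 22), (176, np.int64(205), np.int64(232), 23), (179, np.int64(206), np.int64(232), 21), (182, np.int64(213), np.int64(232), 20), (185, np.int64(214), np.int64(231), 18), (188, np.int64(217), np.int64(228), 12)]
cap [223.2 122.4] bands [array([224.3, 156.6]), array([224.2, 169.6])] glass [(174, np.int64(207), np.int64(233), 23), (177, np.int64(207), np.int64(233), 21), (180, np.int64(207), np.int64(233), 21), (183, np.int64(207), np.int64(233), 20), (186, np.int64(216), np.int64(233), 18), (189, np.int64(219), np.int64(230), 12)]
[-3.1  2.3 -0.7] [ 0.466   0.1113 -0.0012] [0.37011744 0.46632416 0.02270895]
```

The foot now slid about 1.5 px with less added tilt, so rubbing while pushing makes the bottle slide. I continue as a zigzag, checking the tilt.

Request:
drive_tool --pt "-1 0 0.1 -0.3 0" --pt "-1 0 0.1 -0.3 0" --pt "-1 0 0.1 -0.3 0" --pt "-1 0 0.1 -0.3 0" --pt "-1 0 0.1 -0.3 0"

```text
time_s: 15.6
eef_pos: [0.4797, 0.12, -0.0012]
orientation: [1.696, 0.8, -1.696]
wrist_force: [-4.3, 2.1, 1.5]
opening: 1.002
```

```bash
cat > w.py <<'E'
from v import *
def run(g,name):
    tilt.g=np.array(g,float);a=arm.snapshot("side");cv2.imwrite(f"pics/{name}.png",a)
    o=arm.observe();cap=yel("side",a,tilt.g);tilt(a)
    b=[c for s,c in blobs(a,(0,150,80),(8,255,255),8) if abs(c[0]-cap[0])<14 and 20<c[1]-cap[1]<60]
    c=ray("side",cap,.24)[:2]; print("cap xy",c.round(4),"bands xy",[ray("side",x,z).round(4)[:2] for x,z in zip(b,(.145,.09))])
    u=np.array([.773,-.634]);d=o["eef_pos"][:2]-c;print("rel cap along,perp",(d@u).round(4),(d@np.array([.634,.773])).round(4),"F",o["wrist_force"].round(1),o["eef_pos"].round(4),o["time_s"])
E
python3 -c "
from w import *
run((223,122),'p4')"
```

```text
cap [225.5 120.6] bands [array([225.8, 154.7]), array([226.8, 167.8])] glass [(172, np.int64(209), np.int64(235), 19), (175, np.int64(209), np.int64(235), 21), (178, np.int64(209), np.int64(235), 21), (181, np.int64(217), np.int64(235), 19), (184, np.int64(218), np.int64(234), 17), (187, np.int64(220), np.int64(231), 12)]
cap xy [0.5627 0.0473] bands xy [array([0.542 , 0.0231]), array([0.5458, 0.0262])]
rel cap along,perp -0.1101 0.0042 F [-2.6  2.3  1. ] [ 0.4802  0.1203 -0.0012] 15.65
```

The foot is now +4 px and the cap +6 px, so it is sliding with a steady tilt of about 1.5°. I continue with a larger forward share.

Request:
drive_tool --pt "-1 0 0.15 0.3 0" --pt "-1 0 0.15 0.3 0" --pt "-1 0 0.15 0.3 0" --pt "-1 0 0.15 0.3 0" --pt "-1 0 0.15 0.3 0"

```text
time_s: 16.15
eef_pos: [0.4757, 0.1032, -0.0011]
orientation: [1.696, 0.8, -1.696]
wrist_force: [-3.2, 3.8, 1.8]
opening: 0.999
```

```bash
python3 -c "
from w import *
run((225,121),'p5')"
```

```text
cap [228.4 122.5] bands [array([214.6, 155.4]), array([228.6, 156.8]), array([228.5, 169.6])] glass [(174, np.int64(212), np.int64(237), 21), (177, np.int64(212), np.int64(237), 21), (180, np.int64(212), np.int64(237), 20), (183, np.int64(219), np.int64(237), 19), (186, np.int64(220), np.int64(237), 18), (189, np.int64(223), np.int64(233), 11)]
cap xy [0.5637 0.0355] bands xy [array([0.5153, 0.0399]), array([0.5791, 0.063 ])]
rel cap along,perp -0.1107 -0.004 F [-3.7  3.6  3.1] [ 0.4756  0.1026 -0.0011] 16.2
```

Request:
drive_tool --pt "-1 0 0.1 -0.4 0" --pt "-1 0 0.1 -0.4 0" --pt "-1 0 0.1 -0.4 0" --pt "-1 0 0.1 -0.4 0" --pt "-1 0 0.1 -0.3 0"

```text
time_s: 16.7
eef_pos: [0.4921, 0.1153, -0.0012]
orientation: [1.696, 0.8, -1.696]
wrist_force: [-4.5, 2.8, 0.7]
opening: 0.997
```

```bash
python3 -c "
from w import *
run((228,122),'p6')"
```

```text
cap [230.4 120.3] bands [array([230.6, 154.3]), array([230.6, 167.4])] glass [(172, np.int64(214), np.int64(240), 26), (175, np.int64(214), np.int64(240), 21), (178, np.int64(214), np.int64(239), 20), (181, np.int64(221), np.int64(239), 19), (184, np.int64(222), np.int64(238), 17), (187, np.int64(225), np.int64(235), 11)]
cap xy [0.5743 0.0406] bands xy [array([0.5539, 0.0161]), array([0.5557, 0.0208])]
rel cap along,perp -0.1108 0.0062 F [-3.5  2.8  1.2] [ 0.4925  0.1156 -0.0011] 16.75
```

Steady: cap +11 px, foot +8 px, and the tilt is no longer growing. I continue in pairs of calls.

Request:
drive_tool --pt "-1 0 0.15 0.4 0" --pt "-1 0 0.15 0.4 0" --pt "-1 0 0.15 0.4 0" --pt "-1 0 0.15 0.4 0" --pt "-1 0 0.15 0.4 0"

```text
time_s: 17.25
eef_pos: [0.4846, 0.0944, -0.0011]
orientation: [1.696, 0.8, -1.696]
wrist_force: [-3.2, 4.2, -0.1]
opening: 1.003
```

Request:
drive_tool --pt "-1 0 0.15 -0.4 0" --pt "-1 0 0.15 -0.4 0" --pt "-1 0 0.15 -0.4 0" --pt "-1 0 0.15 -0.4 0" --pt "-1 0 0.15 -0.4 0"

```text
time_s: 17.75
eef_pos: [0.5034, 0.1056, -0.0012]
orientation: [1.696, 0.8, -1.697]
wrist_force: [-3.9, 2.5, 1.8]
opening: 0.998
```

```bash
python3 -c "
from w import *
run((235,120),'p7')"
```

```text
cap [236.2 120.1] bands [array([234.8, 154.3]), array([235.6, 167.4])] glass [(172, np.int64(220), np.int64(245), 25), (175, np.int64(226), np.int64(245), 20), (178, np.int64(226), np.int64(244), 19), (181, np.int64(226), np.int64(244), 19), (184, np.int64(226), np.int64(243), 18), (187, np.int64(230), np.int64(240), 11)]
cap xy [0.5872 0.0316] bands xy [array([0.5636, 0.0088]), array([0.5675, 0.0117])]
rel cap along,perp -0.1114 0.0049 F [-3.   2.5  1.5] [ 0.5041  0.106  -0.0011] 17.8
```

Request:
drive_tool --pt "-1 0 0.2 0.4 0" --pt "-1 0 0.2 0.4 0" --pt "-1 0 0.2 0.4 0" --pt "-1 0 0.2 0.4 0" --pt "-1 0 0.2 0.4 0"

```text
time_s: 18.3
eef_pos: [0.4982, 0.0833, -0.0011]
orientation: [1.696, 0.801, -1.696]
wrist_force: [-4.2, 4.8, 1.7]
opening: 0.999
```

Request:
drive_tool --pt "-1 0 0.2 -0.4 0" --pt "-1 0 0.2 -0.4 0" --pt "-1 0 0.2 -0.4 0" --pt "-1 0 0.2 -0.4 0" --pt "-1 0 0.2 -0.4 0"

```text
time_s: 18.8
eef_pos: [0.5187, 0.0927, -0.0012]
orientation: [1.696, 0.8, -1.697]
wrist_force: [-5.9, 2.6, 3.0]
opening: 1.001
```

```bash
python3 -c "
from w import *
for c,b in(((219.5,121.9),(222.3,168.8)),): print('base diff',ray('side',c,.24)-ray('side',b,.09))
run((243,120),'p8')"
```

```text
base diff [0.01354129 0.02162873 0.15      ]
cap [243.8 120.2] bands [array([241.9, 154.3]), array([242.2, 167.4])] glass [(172, np.int64(227), np.int64(251), 24), (175, np.int64(232), np.int64(251), 20), (178, np.int64(232), np.int64(251), 20), (181, np.int64(232), np.int64(251), 20), (184, np.int64(233), np.int64(250), 18), (187, np.int64(236), np.int64(246), 11)]
cap xy [0.6038 0.0188] bands xy [array([ 0.5797, -0.0034]), array([ 5.828e-01, -3.000e-04])]
rel cap along,perp -0.1122 0.0041 F [-2.7  1.9  1.4] [ 0.5195  0.0931 -0.0011] 18.85
```

The tilt has crept up to about 2.9°, so I back off to let the bottle settle upright, then resume.

Request:
drive_tool --pt "-1 0 -0.15 0 0" --pt "-1 0 -0.2 0 0" --pt "-1 0 -0.2 0 0" --pt "-1 0 0 0 0" --pt "-1 0 0.3 0.2 0"

```text
time_s: 19.35
eef_pos: [0.5156, 0.093, -0.0011]
orientation: [1.696, 0.801, -1.695]
wrist_force: [-0.2, 0.5, 0.3]
opening: 0.997
```

Request:
drive_tool --pt "-1 0 0.2 0.3 0" --pt "-1 0 0.15 0.4 0" --pt "-1 0 0.15 0.4 0" --pt "-1 0 0.15 0.4 0" --pt "-1 0 0.15 0.4 0"

```text
time_s: 19.85
eef_pos: [0.5094, 0.0729, -0.0011]
orientation: [1.696, 0.801, -1.696]
wrist_force: [-2.7, 3.7, 1.5]
opening: 1.001
```

Request:
drive_tool --pt "-1 0 0.15 -0.4 0" --pt "-1 0 0.15 -0.4 0" --pt "-1 0 0.15 -0.4 0" --pt "-1 0 0.15 -0.4 0" --pt "-1 0 0.15 -0.4 0"

```text
time_s: 20.35
eef_pos: [0.5283, 0.0839, -0.0013]
orientation: [1.696, 0.8, -1.696]
wrist_force: [-5.4, 1.7, 1.9]
opening: 1.001
```

Request:
drive_tool --pt "-1 0 0.15 0.4 0" --pt "-1 0 0.15 0.4 0" --pt "-1 0 0.15 0.4 0" --pt "-1 0 0.15 0.4 0" --pt "-1 0 0.15 0.4 0"

```text
time_s: 20.85
eef_pos: [0.5211, 0.0632, -0.001]
orientation: [1.696, 0.801, -1.696]
wrist_force: [-3.1, 5.1, 0.8]
opening: 1.0
```

```bash
cat >> w.py <<'E'
    lb=max(b,key=lambda c:c[1]);e=c-ray("side",lb,.09)[:2]-np.array([.0135,.0216]);th=(e@u)/.145
    base=c-u*th*.24-np.array([0,.0015]);s=np.array([.7455,-.1125]);print("tilt deg",np.degrees(th).round(2),"base",base.round(4),"soy dist",np.hypot(*(s-base)).round(4),"TCP rel base",((o["eef_pos"][:2]-base)@u).round(4),((o["eef_pos"][:2]-base)@np.array([.634,.773])).round(4))
E
python3 -c "
from w import *
run((250,121),'p9')"
```

```text
cap [249.9 123.1] bands [array([248.9, 156.8]), array([248.3, 169.7])] glass [(175, np.int64(233), np.int64(257), 25), (178, np.int64(238), np.int64(258), 21), (181, np.int64(239), np.int64(257), 19), (184, np.int64(239), np.int64(257), 19), (187, np.int64(240), np.int64(256), 17), (190, np.int64(246), np.int64(253), 8)]
cap xy [ 0.6088 -0.0018] bands xy [array([ 0.5886, -0.0241]), array([ 0.591 , -0.0189])]
rel cap along,perp -0.1086 -0.0061 F [-2.7  3.3  1.9] [ 0.5209  0.0624 -0.0011] 20.9
tilt deg 2.42 base [0.6009 0.0031] soy dist 0.1851 TCP rel base -0.0995 -0.005
```

Working well: tilt 2.4°, and the foot is on line for the soy bottle at a distance of 0.185 m. Next batch.

Request:
drive_tool --pt "-1 0 -0.15 0 0" --pt "-1 0 -0.2 0 0" --pt "-1 0 -0.2 0 0" --pt "-1 0 0 0 0" --pt "-1 0 0.3 -0.2 0"

```text
time_s: 21.4
eef_pos: [0.5204, 0.0666, -0.0012]
orientation: [1.696, 0.801, -1.696]
wrist_force: [-1.1, 0.3, -0.5]
opening: 0.999
```

Request:
drive_tool --pt "-1 0 0.2 -0.3 0" --pt "-1 0 0.18 -0.4 0" --pt "-1 0 0.18 -0.4 0" --pt "-1 0 0.18 -0.4 0" --pt "-1 0 0.18 -0.4 0"

```text
time_s: 21.9
eef_pos: [0.5394, 0.076, -0.0015]
orientation: [1.695, 0.802, -1.697]
wrist_force: [-4.0, 2.4, 2.6]
opening: 0.999
```

Request:
drive_tool --pt "-1 0 0.16 0.4 0" --pt "-1 0 0.16 0.4 0" --pt "-1 0 0.16 0.4 0" --pt "-1 0 0.16 0.4 0" --pt "-1 0 0.16 0.4 0"

```text
time_s: 22.4
eef_pos: [0.5329, 0.0545, -0.0011]
orientation: [1.696, 0.8, -1.696]
wrist_force: [-2.3, 3.2, 0.8]
opening: 1.005
```

Request:
drive_tool --pt "-1 0 0.16 -0.4 0" --pt "-1 0 0.16 -0.4 0" --pt "-1 0 0.16 -0.4 0" --pt "-1 0 0.16 -0.4 0" --pt "-1 0 0.16 -0.4 0"

```text
time_s: 22.9
eef_pos: [0.5524, 0.0656, -0.0012]
orientation: [1.696, 0.801, -1.696]
wrist_force: [-3.8, 2.0, 0.6]
opening: 1.003
```

```bash
python3 -c "
from w import *
run((258,121),'p10')"
```

```text
cap [258.  121.1] bands [array([256.6, 155. ]), array([254.8, 168. ])] glass [(173, np.int64(246), np.int64(265), 20), (176, np.int64(246), np.int64(265), 20), (179, np.int64(246), np.int64(264), 19), (182, np.int64(246), np.int64(279), 22), (185, np.int64(247), np.int64(279), 23), (188, np.int64(250), np.int64(279), 19), (191, np.int64(273), np.int64(279), 7), (194, np.int64(273), np.int64(279), 7)]
cap xy [ 0.6319 -0.0082] bands xy [array([ 0.6112, -0.0312]), array([ 0.6109, -0.0249])]
rel cap along,perp -0.1079 0.0074 F [-2.2  2.9  0.9] [ 0.5531  0.066  -0.0011] 22.95
tilt deg 3.51 base [ 6.205e-01 -3.000e-04] soy dist 0.1679 TCP rel base -0.0942 0.0085
```

Request:
drive_tool --pt "-1 0 -0.2 0 0" --pt "-1 0 -0.3 0 0" --pt "-1 0 -0.2 0 0" --pt "-1 0 0 0 0" --pt "-1 0 0.3 0.2 0"

```text
time_s: 23.45
eef_pos: [0.5477, 0.0665, -0.0011]
orientation: [1.696, 0.801, -1.695]
wrist_force: [-0.1, 1.0, -0.3]
opening: 1.003
```

Request:
drive_tool --pt "-1 0 0.3 0.3 0" --pt "-1 0 0.2 0.4 0" --pt "-1 0 0.16 0.4 0" --pt "-1 0 0.16 0.4 0" --pt "-1 0 0.16 0.4 0"

```text
time_s: 23.95
eef_pos: [0.5427, 0.0455, -0.0012]
orientation: [1.695, 0.801, -1.696]
wrist_force: [-3.3, 3.2, 2.2]
opening: 0.998
```

Request:
drive_tool --pt "-1 0 0.15 -0.4 0" --pt "-1 0 0.15 -0.4 0" --pt "-1 0 0.15 -0.4 0" --pt "-1 0 0.15 -0.4 0" --pt "-1 0 0.15 -0.4 0"

```text
time_s: 24.45
eef_pos: [0.5618, 0.0563, -0.0013]
orientation: [1.695, 0.801, -1.697]
wrist_force: [-4.3, 0.8, 2.0]
opening: 1.001
```

Request:
drive_tool --pt "-1 0 0.15 0.4 0" --pt "-1 0 0.15 0.4 0" --pt "-1 0 0.15 0.4 0" --pt "-1 0 0.15 0.4 0" --pt "-1 0 0.15 0.4 0"

```text
time_s: 24.95
eef_pos: [0.5546, 0.0355, -0.0011]
orientation: [1.696, 0.8, -1.696]
wrist_force: [-3.1, 4.5, 1.6]
opening: 0.998
```

Request:
drive_tool --pt "-1 0 -0.2 0 0" --pt "-1 0 -0.3 0 0" --pt "-1 0 -0.2 0 0" --pt "-1 0 0 0 0" --pt "-1 0 0 0 0"

```text
time_s: 25.45
eef_pos: [0.5495, 0.0402, -0.0011]
orientation: [1.696, 0.8, -1.696]
wrist_force: [0.2, -0.8, -0.2]
opening: 1.001
```

```bash
python3 -c "
from w import *
run((264,122),'p11');chk('p11')"
```

```text
cap [264.8 122.9] bands [array([263.8, 156.7]), array([263.8, 169.8])] glass [(174, np.int64(248), np.int64(271), 21), (177, np.int64(248), np.int64(271), 21), (180, np.int64(252), np.int64(271), 20), (183, np.int64(252), np.int64(281), 25), (186, np.int64(253), np.int64(285), 30), (189, np.int64(255), np.int64(285), 28), (192, np.int64(273), np.int64(285), 13), (195, np.int64(273), np.int64(285), 13)]
cap xy [ 0.6416 -0.0256] bands xy [array([ 0.6227, -0.0495]), array([ 0.6269, -0.0473])]
rel cap along,perp -0.1129 -0.0075 F [ 0.   0.6 -0.5] [ 0.5496  0.0402 -0.0011] 25.5
tilt deg 0.37 base [ 0.6404 -0.0261] soy dist 0.136 TCP rel base -0.1123 -0.0063
side yellow [(array([264.9, 122.9]), array([ 0.6416, -0.0258])), (array([183.4, 143.5]), array([0.4203, 0.0318]))] red [(120, array([309.8, 154.4]), array([ 0.7432, -0.1143])), (297, array([288.7, 175.1]), array([ 0.6356, -0.1416]))]
top yellow [(array([250.2, 146.1]), array([ 0.6403, -0.0277]))] red [(122, array([281. , 116.8]), array([ 0.7466, -0.1114])), (235, array([303. , 162.6]), array([ 0.617 , -0.1691]))]
[ 0.5495  0.0402 -0.0012] [-0.3 -0.   0.3]
```

Upright at (0.641, -0.027), with the soy unmoved at a centre distance of 0.135 m. About 60 mm remain, so I do about 45 mm now.

Request:
drive_tool --pt "-1 0 0.3 -0.2 0" --pt "-1 0 0.3 -0.3 0" --pt "-1 0 0.2 -0.4 0" --pt "-1 0 0.16 -0.4 0" --pt "-1 0 0.16 -0.4 0"

```text
time_s: 26.1
eef_pos: [0.5685, 0.0468, -0.0015]
orientation: [1.695, 0.801, -1.697]
wrist_force: [-4.8, 2.2, 2.3]
opening: 0.999
```

Request:
drive_tool --pt "-1 0 0.16 0.4 0" --pt "-1 0 0.16 0.4 0" --pt "-1 0 0.16 0.4 0" --pt "-1 0 0.16 0.4 0" --pt "-1 0 0.16 0.4 0"

```text
time_s: 26.6
eef_pos: [0.5622, 0.0255, -0.001]
orientation: [1.696, 0.801, -1.696]
wrist_force: [-3.4, 3.3, 0.8]
opening: 1.001
```

Request:
drive_tool --pt "-1 0 0.16 -0.4 0" --pt "-1 0 0.16 -0.4 0" --pt "-1 0 0.16 -0.4 0" --pt "-1 0 0.16 -0.4 0" --pt "-1 0 0.16 -0.4 0"

```text
time_s: 27.1
eef_pos: [0.5813, 0.0364, -0.0013]
orientation: [1.696, 0.801, -1.696]
wrist_force: [-4.9, 1.9, 2.6]
opening: 1.003
```

Request:
drive_tool --pt "-1 0 -0.2 0 0" --pt "-1 0 -0.3 0 0" --pt "-1 0 -0.2 0 0" --pt "-1 0 0.2 0.2 0" --pt "-1 0 0.3 0.2 0"

```text
time_s: 27.6
eef_pos: [0.5772, 0.034, -0.001]
orientation: [1.696, 0.8, -1.696]
wrist_force: [-0.1, -0.3, 0.0]
opening: 1.001
```

Request:
drive_tool --pt "-1 0 0.3 0.4 0" --pt "-1 0 0.16 0.4 0" --pt "-1 0 0.16 0.4 0" --pt "-1 0 0.16 0.4 0" --pt "-1 0 0.16 0.3 0"

```text
time_s: 28.1
eef_pos: [0.5718, 0.0132, -0.0013]
orientation: [1.696, 0.801, -1.697]
wrist_force: [-3.2, 4.0, 1.7]
opening: 1.001
```

Request:
drive_tool --pt "-1 0 0.15 -0.4 0" --pt "-1 0 0.15 -0.4 0" --pt "-1 0 0.15 -0.4 0" --pt "-1 0 0.15 -0.4 0" --pt "-1 0 0.15 -0.4 0"

```text
time_s: 28.6
eef_pos: [0.591, 0.0246, -0.0013]
orientation: [1.696, 0.801, -1.696]
wrist_force: [-3.9, 1.6, 1.1]
opening: 0.998
```

Request:
drive_tool --pt "-1 0 -0.2 0 0" --pt "-1 0 -0.3 0 0" --pt "-1 0 -0.2 0 0" --pt "-1 0 0 0 0" --pt "-1 0 0 0 0"

```text
time_s: 29.1
eef_pos: [0.5854, 0.0286, -0.001]
orientation: [1.696, 0.8, -1.696]
wrist_force: [-0.6, -0.2, -0.2]
opening: 1.004
```

```bash
python3 -c "
from w import *
chk('p12');run((277,122),'p12')"
```

```text
side yellow [(array([277.5, 121.8]), array([ 0.6727, -0.0426])), (array([183.4, 143.6]), array([0.42  , 0.0315]))] red [(121, array([309.8, 154.4]), array([ 0.743 , -0.1144])), (322, array([287.8, 174.6]), array([ 0.6348, -0.1386]))]
top yellow [(array([256.9, 133.8]), array([ 0.672 , -0.0449]))] red [(122, array([281. , 116.8]), array([ 0.7466, -0.1114])), (237, array([303. , 162.6]), array([ 0.617 , -0.1691]))]
[ 0.5855  0.0286 -0.0011] [ 1.  -1.1  0. ]
cap [277.6 121.8] bands [array([275.6, 155.5]), array([287.3, 174.5])] glass [(173, np.int64(261), np.int64(278), 13), (176, np.int64(264), np.int64(298), 16), (179, np.int64(264), np.int64(298), 16), (182, np.int64(264), np.int64(298), 19), (185, np.int64(264), np.int64(298), 29), (188, np.int64(267), np.int64(298), 32), (191, np.int64(272), np.int64(298), 27), (194, np.int64(272), np.int64(298), 27)]
cap xy [ 0.6728 -0.0427] bands xy [array([ 0.6528, -0.0659]), array([ 0.6686, -0.1044])]
rel cap along,perp -0.1126 -0.0003 F [-0.3  0.2  0.1] [ 0.5855  0.0285 -0.0011] 29.25
tilt deg -12.9 base [ 0.7145 -0.0784] soy dist 0.046 TCP rel base -0.1676 0.0009
```

The vinegar is upright at (0.672, -0.044) and the soy has not moved. The gap is about 38 mm, so I push 23 mm more.

Request:
drive_tool --pt "-1 0 0.3 0.2 0" --pt "-1 0 0.3 0.3 0" --pt "-1 0 0.2 0.4 0" --pt "-1 0 0.16 0.4 0" --pt "-1 0 0.16 0.4 0"

```text
time_s: 29.75
eef_pos: [0.5828, 0.0086, -0.0012]
orientation: [1.696, 0.801, -1.696]
wrist_force: [-2.3, 3.5, 1.1]
opening: 1.0
```

Request:
drive_tool --pt "-1 0 0.16 -0.4 0" --pt "-1 0 0.16 -0.4 0" --pt "-1 0 0.16 -0.4 0" --pt "-1 0 0.16 -0.4 0" --pt "-1 0 0.16 -0.4 0"

```text
time_s: 30.25
eef_pos: [0.6024, 0.0193, -0.0013]
orientation: [1.696, 0.801, -1.696]
wrist_force: [-3.3, 2.8, 1.2]
opening: 0.999
```

Request:
drive_tool --pt "-1 0 0.16 0.4 0" --pt "-1 0 0.16 0.4 0" --pt "-1 0 0.16 0.4 0" --pt "-1 0 0.16 0.4 0" --pt "-1 0 0.16 0.4 0"

```text
time_s: 30.75
eef_pos: [0.5953, -0.0023, -0.0011]
orientation: [1.696, 0.8, -1.696]
wrist_force: [-3.1, 3.2, 1.1]
opening: 0.995
```

Request:
drive_tool --pt "-1 0 -0.2 0 0" --pt "-1 0 -0.3 0 0" --pt "-1 0 -0.2 0 0" --pt "-1 0 0 0 0" --pt "-1 0 0 0 0"

```text
time_s: 31.25
eef_pos: [0.5903, 0.0028, -0.0011]
orientation: [1.696, 0.8, -1.696]
wrist_force: [0.0, 0.3, 0.2]
opening: 1.001
```

```bash
python3 -c "
from w import *
chk('p13')"
```

```text
side yellow [(array([285.6, 123.1]), array([ 0.6862, -0.0607])), (array([183.4, 143.5]), array([0.4203, 0.0317]))] red [(122, array([309.7, 154.3]), array([ 0.7431, -0.1141])), (311, array([288.2, 175. ]), array([ 0.6348, -0.1405]))]
top yellow [(array([264.2, 129.2]), array([ 0.6839, -0.0634]))] red [(121, array([281. , 116.8]), array([ 0.7467, -0.1115])), (235, array([303. , 162.6]), array([ 0.617 , -0.1691]))]
[ 0.5903  0.0027 -0.0011] [-0.   0.2 -0.5]
```

The gap is now about 17 mm and the bottle is upright, so the push is done. I withdraw, rise, shut the fingers, and turn so that tool -z points along the tongue.

Request:
drive_tool --pt "-1 0 -1 0 0" --pt "-1 0 -1 0 0" --pt "-1 -1.5 0 0 0" --pt "-1 -4 0 0 0" --pt "-1 -4 0 0 0"

```text
time_s: 31.85
eef_pos: [0.574, 0.0155, 0.0955]
orientation: [1.695, 0.8, -1.697]
wrist_force: [0.8, 0.4, -0.2]
opening: 1.001
```

Request:
drive_tool --pt "1 0 0 0 -0.12" --pt "1 0 0 0 -0.12" --pt "1 0 0 0 -0.12" --pt "1 0 0 0 -0.1" --pt "1 0 0 0 0" --newtons 20

```text
time_s: 32.35
eef_pos: [0.5749, 0.0155, 0.095]
orientation: [1.376, 1.092, -1.374]
wrist_force: [0.6, 0.1, 0.4]
opening: 0.141
```

Run:
```python
from h import *
from scipy.spatial.transform import Rotation as Ro
o=arm.observe();R=Ro.from_rotvec(o["orientation"]).as_matrix();p=o["eef_pos"]
ax=np.array([.2228,.9749,0]);pv=np.array([.5742,.1437,.024])
g=pv-.047*ax;g[2]=p[2];print(R.round(3),p,o["opening"],"shift cm",(R.T@(g-p)*100).round(2))
```

```text
[[ 0.001  0.974 -0.226]
 [ 0.    -0.226 -0.974]
 [-1.     0.001 -0.001]] [0.57489627 0.0154611  0.09503715] 0.14067800434467206 shift cm [ 0.   -2.95 -7.78]
```

Request:
drive_tool --pt "1 0 -1 -2.6 0" --pt "1 0 -1 -2.6 0" --pt "1 0 -0.95 -2.6 0" --pt "1 0 0 0 0" --pt "1 0 0 0 0"

```text
time_s: 32.85
eef_pos: [0.5637, 0.0986, 0.0944]
orientation: [1.377, 1.091, -1.376]
wrist_force: [-0.3, 0.3, 1.0]
opening: 0.0
```

Request:
drive_tool --pt "1 2 0 0 0" --pt "1 2 0 0 0" --pt "1 0.8 0 0 0" --pt "1 0 0 0 0" --pt "1 0 0 0 0"

```text
time_s: 33.35
eef_pos: [0.5642, 0.0975, 0.0465]
orientation: [1.377, 1.091, -1.377]
wrist_force: [-0.3, -0.4, 0.6]
opening: 0.0
```

Run:
```python
from h import *
a=arm.snapshot("side");b=arm.snapshot("top")
print(arm.observe()["eef_pos"].round(4),arm.observe()["opening"])
A=cv2.resize(a[100:220,150:270],None,fx=4.5,fy=4.5,interpolation=3)
cv2.imwrite("pics/t1.png",cv2.convertScaleAbs(A,alpha=1.6,beta=15))
```

```text
[0.5644 0.0979 0.0469] 0.0009869770744230287
```

View pics/t1.png

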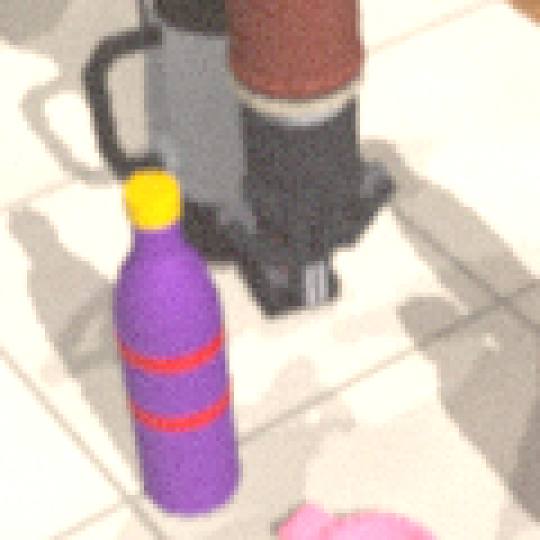

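The shut fingertips stand just outside the tongue end, in line with the toggle. Now the push towards the kettle.

Request:
drive_tool --pt "1 0 0 -0.5 0" --pt "1 0 0 -0.5 0" --pt "1 0 0 -0.5 0" --pt "1 0 0 -0.4 0" --pt "1 0 0 -0.4 0"

```text
time_s: 33.95
eef_pos: [0.569, 0.1211, 0.0458]
orientation: [1.376, 1.092, -1.376]
wrist_force: [-0.6, 0.6, -0.0]
opening: 0.0
```

Request:
drive_tool --pt "1 0 0 -0.3 0" --pt "1 0 0 -0.3 0" --pt "1 0 0 -0.2 0" --pt "1 0 0 -0.2 0" --pt "1 0 0 -0.2 0"

```text
time_s: 34.45
eef_pos: [0.5718, 0.1321, 0.0459]
orientation: [1.376, 1.092, -1.376]
wrist_force: [0.1, -1.5, 2.0]
opening: -0.0
```

Request:
drive_tool --pt "1 0 0 -0.1 0" --pt "1 0 0 -0.1 0" --pt "1 0 0 -0.1 0" --pt "1 0 0 0 0" --pt "1 0 0 0 0"

```text
time_s: 34.95
eef_pos: [0.5724, 0.1352, 0.0459]
orientation: [1.376, 1.092, -1.376]
wrist_force: [0.8, -1.8, 2.0]
opening: -0.0
```

Request:
drive_tool --pt "1 0 0 -0.1 0" --pt "1 0 0 -0.1 0" --pt "1 0 0 0 0" --pt "1 0 0 0 0" --pt "1 0 0 0 0"

```text
time_s: 35.45
eef_pos: [0.5728, 0.1373, 0.0458]
orientation: [1.376, 1.092, -1.376]
wrist_force: [0.0, -1.8, 2.3]
opening: -0.002
```

Request:
drive_tool --pt "1 0 0 -0.1 0" --pt "1 0 0 -0.1 0" --pt "1 0 0 0 0" --pt "1 0 0 0 0" --pt "1 0 0 0 0"

```text
time_s: 35.95
eef_pos: [0.573, 0.1382, 0.0457]
orientation: [1.375, 1.091, -1.377]
wrist_force: [-0.6, -5.4, 2.1]
opening: 0.003
```

The force is rising as the stop is reached. One more small press, then retreat and look.

Request:
drive_tool --pt "1 0 0 -0.1 0" --pt "1 0 0 -0.1 0" --pt "1 0 0 0 0" --pt "1 0 0 0 0" --pt "1 0 0 0 0"

```text
time_s: 36.45
eef_pos: [0.5731, 0.1384, 0.0456]
orientation: [1.374, 1.09, -1.38]
wrist_force: [-2.2, -10.3, 6.5]
opening: -0.005
```

Request:
drive_tool --pt "1 0 0 0.3 0" --pt "1 0 0 1 0" --pt "1 0 0 1.5 0" --pt "1 0 0 2 0" --pt "1 0 0 2 0"

```text
time_s: 36.95
eef_pos: [0.5576, 0.0735, 0.0457]
orientation: [1.376, 1.092, -1.376]
wrist_force: [-0.4, -0.9, -0.0]
opening: 0.004
```

Request:
drive_tool --pt "1 -4 0 0 0" --pt "1 -4.5 0 0 0" --pt "1 -4.5 0 0 0" --pt "1 -4.5 0 0 0" --pt "1 -4.5 0 0 0"

```text
time_s: 37.45
eef_pos: [0.5576, 0.0738, 0.2676]
orientation: [1.377, 1.092, -1.376]
wrist_force: [1.0, -0.5, -0.3]
opening: -0.002
```

Request:
drive_tool --pt "1 -4 0 0 0" --pt "1 -2 -4 0 0" --pt "1 0 -4.5 0 0" --pt "1 0 -4.5 0 0" --pt "1 0 -4.5 0 0"

```text
time_s: 37.95
eef_pos: [0.3859, 0.114, 0.3255]
orientation: [1.376, 1.092, -1.376]
wrist_force: [-0.6, 1.5, 1.0]
opening: -0.003
```

Run:
```python
from v import *
a,b=chk("f1")
p=arm.observe()["eef_pos"];k=4
A=cv2.resize(a[90:230,170:370],None,fx=2,fy=2,interpolation=3);B=cv2.resize(b[100:240,115:315],None,fx=2,fy=2,interpolation=3)
C=cv2.resize(a[120:185,185:250],None,fx=5,fy=5,interpolation=3);D=cv2.resize(b[160:210,165:230],None,fx=5,fy=5,interpolation=3)
H=np.hstack([A[:280],B[:280]]);L=np.hstack([C[:310],D[:250].copy() if False else cv2.copyMakeBorder(D,0,325-D.shape[0],0,0,0)[:310]]);L=cv2.copyMakeBorder(L,0,0,0,800-L.shape[1],0)
cv2.imwrite("pics/f1.png",cv2.convertScaleAbs(np.vstack([H,L]),alpha=1.6,beta=10))
```

```text
side yellow [(array([285.5, 123.1]), array([ 0.6861, -0.0604])), (array([183.3, 143.4]), array([0.4204, 0.0323]))] red [(121, array([309.7, 154.5]), array([ 0.7427, -0.1145])), (294, array([288.5, 175. ]), array([ 0.6355, -0.141 ]))]
top yellow [(array([264.1, 129.1]), array([ 0.684 , -0.0633])), (array([228.7, 235.3]), array([0.4173, 0.027 ]))] red [(120, array([281. , 116.8]), array([ 0.7468, -0.1114])), (232, array([303.1, 162.6]), array([ 0.6171, -0.1691]))]
[0.3837 0.1153 0.3261] [0.2 0.2 0.9]
```

View pics/f1.png

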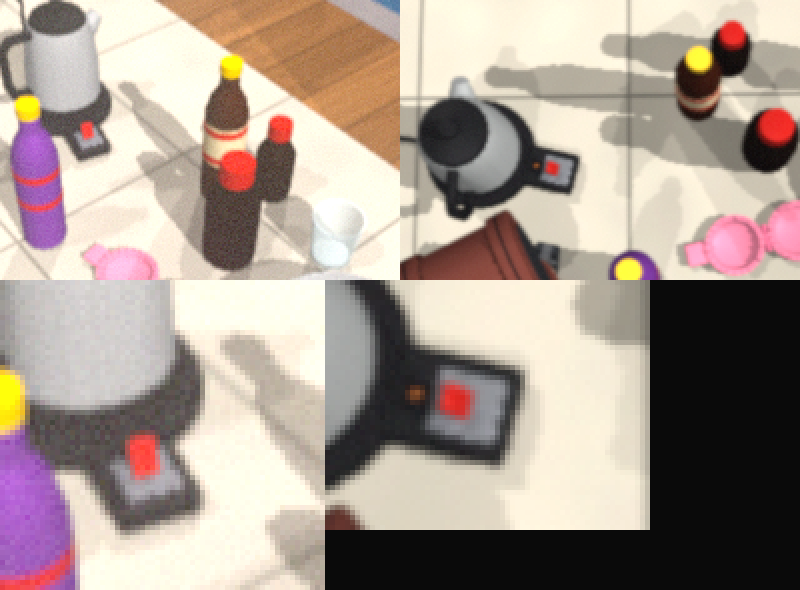

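The final view shows the toggle leaning towards the kettle. The vinegar stands upright close beside the small soy bottle, and the bottles I re-measured are unmoved. I hand in.

```bash
python3 -c "
from station import arm
print(arm.hand_in())"
```

```text
the job is handed in; nothing more can be done
None
```

I moved the vinegar bottle beside the small soy bottle, then pushed the kettle toggle over to its stop. The job was handed in at about 38 s. One thing may count against it: I can't rule out a brief touch on the label in my first push.

**Last checks**
- **Vinegar:** it stands upright about 17 mm from the small soy bottle, estimated from both cameras, which agree to about 3 mm.
- **Bottles:** the small soy, the large soy and the purple bottle measured unmoved.
- **Other items:** I did not measure the jar, bowl, dumpling press, chopsticks and kettle again. The jar, press and kettle look undisturbed in the parts I viewed. The bowl and chopsticks I did not look at again.
- **Toggle:** it took about 2 N on the way, then stopped moving as the force rose to about 10 N. The pictures show it leaning towards the kettle.

**What did not go smoothly**
- **Push height:** with the tool pointing down, the gripper's knuckles touch before the fingertips. The contact was an estimated 40–50 mm up, not clearly below 40 mm.
- **First two attempts:** the bottle leaned about 1.5° without clearly sliding. The knuckle links span the lower label at about that height, which is why I can't exclude a touch there.
- **How it was moved:** I zigzagged the push in small steps so the bottle slid. It leaned about 2–3.5° while moving, and I backed off several times to let it settle upright.
- **Counter contact:** the fingertips once touched the counter with about 12 N.

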